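Set and lock the tortilla press

ROBOT

A 6-joint arm with a two-finger parallel gripper is mounted at the origin on the work surface. World frame = base frame: x ahead of the robot, y to its left, z up, the work surface at z = 0. Lengths are in mm, angles in degrees, forces in N, time in s.
With the tool pointing down it reaches from about 325 to 850 mm from the base axis. Payload 4.4 kg.
Tool frame: the origin (TCP) lies at the very end of the fingers, on their centre line; the grasp point (between the pads) lies 19 mm behind it; z points along the fingers, y is the line along which they close (so a half turn about z gives the same grasp; the last joint's range is limited). The gripper opens to 94 mm and grips with 3 to 60 N. Pads are 16 mm wide; open, the fingers measure 119 mm over their backs; the gripper's body (75 mm by 177 mm) begins 78 mm behind the grasp point.
Start: joints at [60.418, 11.837, 88.321, -0, 79.842, -8.623], TCP at [205.685, 536.955, 205.447] pointing down, gripper open.
Joint ranges: [-156.59, 156.59], [-49.26, 127.26], [12.9, 141.05], [-63.56, 243.56], [4.71, 150.69], [-161.64, 161.64]. Speed limits (degrees/s): [159.86, 159.86, 180, 180, 180, 180].

INTERFACE

Orientations are given as a 3x3 rotation matrix whose columns are the frame's x, y, z axes.
In Python, from cell import * gives the robot as it stands.
- The arm moves only by the tool send_rows, never from a script. Its argument "moves" is a list of rows, each a list of 7 numbers: the shift along the tool's x, y, z in m, then the turn, a rotation vector about the tool's x, y, z in rad, then the finger opening in m, from 0 to 0.094. A call has 1 to 10 rows; each row shifts and turns the commanded pose from where the row before left it, along the tool's axes as they then stand; what a row does not reach is not made up. A row lasts 1/12 s, in which the tool goes at most 41.7 mm and 7.16 degrees, less where a joint would pass 70% of its speed; a pose out of reach is approached as far as the arm can. A call with a gripper value outside its range is refused whole. The fingers move at their own pace and stop on an object; "grip_force" is the grip in N (left out, the last holds). Time passes only in rows, so rows that do not move let the fingers close. It gives the time, the measured TCP pose, the force, the opening and the grip force at its end, in the units of the state.
- get_obs(): the state, without advancing time (a new reading comes with each control period).
- read_camera(name): name is "side" or "top" or "wrist"; returns a dict with "img" (480x640x3 uint8, red, green, blue), "camera_matrix" (3x3 intrinsics, pixels), "extrinsics" (4x4, takes a point from camera to world coordinates). Camera axes: x right, y down, z forward; pixel columns grow to the right and rows downward; lengths in mm; the calibration is good to about 2 mm. A picture is of the moment at which its call begins. There is no depth.
- close_job(): hands the job in; it is judged then, once.
The state is a dict: "clock": time; "joints": joint angles; "qvel": joint speeds; "tau": joint torques, N m; "eef_pos": TCP position; "ee_rot": TCP orientation; "contact_force": force on the tool from outside, world axes, zero at the start; "wrist_torque": the same for the moment, N m; "grip_width": finger opening in mm; "grip_force": force on a finger pad.
Only numpy, scipy, OpenCV 4.12 (cv2) and the standard library are available. Lean on these libraries where they do the work, as an engineer would, in place of code of your own. Each camera call takes 0.05 s, during which the arm holds its last target. There are 200 camera calls.

TASK

Turn the thickness dial of the tortilla press until its white pointer lines up with the red mark, and only then lock it: knock the yellow sprung pin fully down to its stop with the wooden masher, never with the gripper itself. Finish by standing the masher upright and free on the red bucket lid, beside the blue cup. Do not shift or tip anything else on the table, and leave the dial on its mark.

Things in the scene. Friction and masses are not known exactly. Their poses are not given: they have to be found in the camera images.
- press: Grey tortilla press, fixed. Origin: on the table under the centre of its control deck, a block 120 mm (x) by 220 mm (y) by 45 mm high at the front. Its x axis points back to the round plates (240 x 200 mm, x from 55 to 295 mm, 82 mm high, hinge lugs to 115 mm). Dial on the deck at (0, 62) mm, locking pin at (0, -62) mm.
- lever_end (a point): Front end of the press's lowered lever, a black handle 26 mm thick that overhangs the deck between dial and pin; from here it runs back along the press's x over the plates, its top 116 mm above the table. It does not move.
- dial (a joint): Angle of the black thickness dial about the vertical, rad, growing anticlockwise seen from above; at 0 its pointer points along the press's x. Range -1.7 to 1.2; it stays where left (friction 0.08 N m).
- dial_grip (a point): Point on the dial's axis, 80 mm above the table, in the dial's bar grip: an upright bar 60 mm long (along this point's x, the pointer's direction), 14 mm thick, from 65 to 95 mm above the table, standing on the dial's disc of 68 mm diameter (49 to 65 mm).
- dial_pointer (a point): Tip of the dial's white pointer, 42 mm from the dial's axis, 55 mm above the table.
- index_mark (a point): Centre of the red mark on the fixed dark index plate (100 mm diameter) round the dial, 42 mm from the dial's axis, 49 mm above the table. The mark lies 0.4 to 1.5 rad anticlockwise of the pointer at the start.
- lock_pin (a joint): How far the yellow-capped sprung locking pin has been driven down, m: 0 up, 0.022 at its stop. It takes about 10 to 13 N to move; friction holds it where it is left. It starts at 0 to 0.005.
- pin_top (a point): Centre of the top of the pin's yellow cap (29 mm diameter). With the pin up it is 82 mm above the table, at the stop 60 mm, which is 3 mm above the steel collar (about 49 mm across) round it.
- masher: Wooden masher standing upright on its flat round head, 200 mm tall, 0.2 to 0.4 kg; origin: centre of the head's flat underside, z up the handle. Head 60 mm in diameter to 55 mm up, tapering to the handle at 85 mm; handle 28 mm in diameter from 85 to 200 mm. Stands on the turntable at the start.
- lid: Red plastic bucket lid lying loose on the table, disc 190 mm in diameter, 12 mm thick, flat on top; origin: centre of its underside.
- cup: Blue ceramic cup, 60 mm across the rim, 75 mm high, standing loose on the lid about 54 mm from its centre; origin: centre of its underside.
- turntable: Wooden turntable, 250 mm in diameter, its top 30 mm above the table; origin: on the table under its centre. It turns stiffly (0.25 N m). Masher, cruet, salt dish and mill stand on it at four places about 73 mm from the centre, 90 degrees apart.
- cruet: Green glass cruet on the turntable, 54 mm in diameter, 165 mm tall; origin: centre of its underside.
- salt_dish: White ceramic salt dish on the turntable, 76 mm across, 40 mm high; origin: centre of its underside.
- mill: Dark wooden pepper mill on the turntable, 52 mm in diameter, 180 mm tall; origin: centre of its underside.
- jar: Amber glass jar with green cap, 68 mm in diameter, 130 mm tall, on the table; origin: centre of its underside.
- squeeze: Yellow squeeze bottle with red cap, 52 mm in diameter, 170 mm tall, on the table; origin: centre of its underside.
- mortar: Grey stone mortar, 124 mm across, 90 mm high, on the table; origin: centre of its underside.

How it is judged (in metres and radians):
On the way, in this order (a step that is already met when the one before it is completed fails the run):
1. the dial's pointer is on the red mark (within 6 mm) with the pin still up (horizontal distance between dial_pointer and index_mark below 0.006 m and value of joint lock_pin below 0.012 m), for 0.2 s.
2. the masher drives the pin down to its stop (within 3 mm), the dial on the mark (horizontal distance between dial_pointer and index_mark below 0.006 m and value of joint lock_pin above 0.019 m and contact force between masher and lock_pin above 1 N).
3. the masher stands on the red lid (horizontal distance between masher and lid below 0.08 m and contact force between masher and lid above 0.5 N and angle between masher's own z axis and vertical below 0.12 rad), for 0.2 s.
At the end, for the whole second after the job is handed in: Pointer within 6 mm of the red mark; pin within 4 mm of its stop; masher released, at rest, upright (7 degrees) on the red lid, within 80 mm of its centre. Lid, cup, cruet, dish, mill, jar, squeeze bottle and mortar upright, within 25 mm of where they were (horizontal distance between dial_pointer and index_mark below 0.006 m and value of joint lock_pin above 0.018 m and horizontal distance between masher and lid below 0.08 m and z of masher in the frame of lid between 0.006 and 0.02 m and angle between masher's own z axis and vertical below 0.12 rad and linear speed of masher below 0.02 m/s and contact force between the fingers and masher below 0.1 N); the robot touches nothing.
It fails at once if cruet, salt dish or mill is shoved more than 25 mm or tipped (distance of any of cruet, salt_dish, mill from where it was at the start of the episode above 0.025 m or angle between any of cruet, salt_dish, mill's own z axis and vertical above 0.25 rad).
It fails at once if cup, lid, jar, squeeze bottle or mortar is shoved more than 25 mm or tipped (distance of any of cup, lid, jar, squeeze, mortar from where it was at the start of the episode above 0.025 m or angle between any of cup, lid, jar, squeeze, mortar's own z axis and vertical above 0.25 rad).
It fails at once if the gripper or arm itself pushes the locking pin (contact force between any of the fingers, the arm and lock_pin above 1 N).
It fails at once if the pin is driven down 12 mm or more before the dial is on the mark (value of joint lock_pin above 0.012 m and not (horizontal distance between dial_pointer and index_mark below 0.008 m)).
It also fails if it takes over 64 s, if anything falls off the work surface, if the arm or the gripper's body presses on something with over 40 N, if the wrist force passes 120 N, or if a joint passes its speed limit or range.

## Working session

There is one attempt and no reset: what is moved stays moved. The work goes in short steps, Python scripts to look and compute and a tool call to move; the robot and the scene stay as the last step left them, time stands still between calls to the robot, and variables do not carry over. Pictures are saved under pics/ and viewed, at most 10 in all, crops included, and the job is handed in when it is done.

Besides the shell and the picture viewer there is one more tool, called after "Call:" by a JSON object that holds its "op" and its "data", one argument or row to a line. send_rows: Moves the arm, as the interface text tells. Its arguments: {"type":"object","properties":{"moves":{"type":"array","items":{"type":"array","items":{"type":"number"}}},"grip_force":{"type":"number"}},"required":["moves"]}

```bash
mkdir -p pics; python3 - <<'E'
from cell import *
import cv2,numpy as np
for n in ["top","side"]:
    c=read_camera(n); cv2.imwrite(f"pics/{n}0.png",c["img"][:,:,::-1])
    np.savez(f"{n}0.npz",**c)
    print(n,c["camera_matrix"].tolist(),c["extrinsics"].round(4).tolist())
o=get_obs(); print(o)
E
```

```text
top [[617.8982558100322, 0.0, 321.466408717337], [0.0, 617.8982558100322, 225.7504191464186], [0.0, 0.0, 1.0]] [[-0.0128, -0.9913, 0.1312, 333.8486], [-0.9999, 0.0112, -0.0129, -22.0697], [0.0113, -0.1313, -0.9913, 1787.3455], [0.0, 0.0, 0.0, 1.0]]
side [[473.0650469236185, 0.0, 318.9611882808751], [0.0, 473.0650469236185, 234.6314781950972], [0.0, 0.0, 1.0]] [[0.7527, -0.3556, 0.554, 0.7237], [-0.6583, -0.4132, 0.6292, -708.8701], [0.0051, -0.8383, -0.5451, 667.1233], [0.0, 0.0, 0.0, 1.0]]
{'clock': 0.1, 'joints': array([ 6.04183878e+01,  1.18799243e+01,  8.83971449e+01, -1.51670572e-03,
        7.98409262e+01, -8.62117973e+00]), 'qvel': array([-0.0045179 , -0.05053013, -0.16663642,  0.04167146,  0.04641558,
       -0.03242777]), 'tau': array([ 5.63527847e-04, -3.71862495e+01, -2.82292199e+01,  7.00269523e-02,
        3.11203685e-02, -5.35623872e-05]), 'eef_pos': array([205.32529812, 536.30319994, 204.39699839]), 'ee_rot': array([[-9.33829226e-01,  3.57717750e-01, -9.93993017e-04],
       [ 3.57719019e-01,  9.33827527e-01, -1.80383432e-03],
       [ 2.82954486e-04, -2.04004341e-03, -9.99997879e-01]]), 'contact_force': array([ 0.39378433,  0.46208849, -0.60999655]), 'wrist_torque': array([ 0.00776066,  0.01435361, -0.02710903]), 'grip_force': 0.0, 'grip_width': 94.1755537523163}
```

View pics/top0.png

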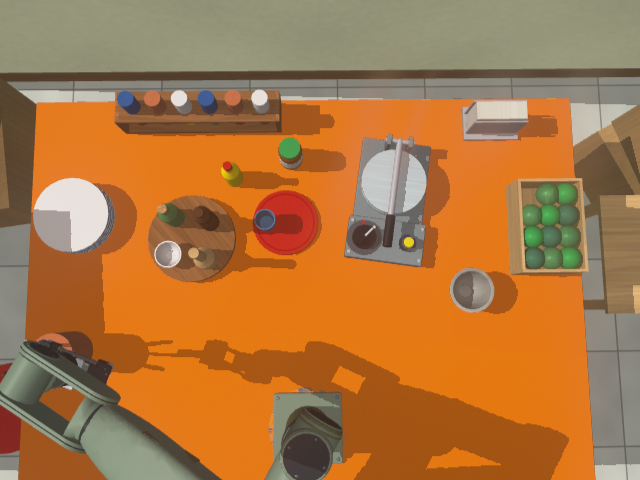

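View pics/side0.png

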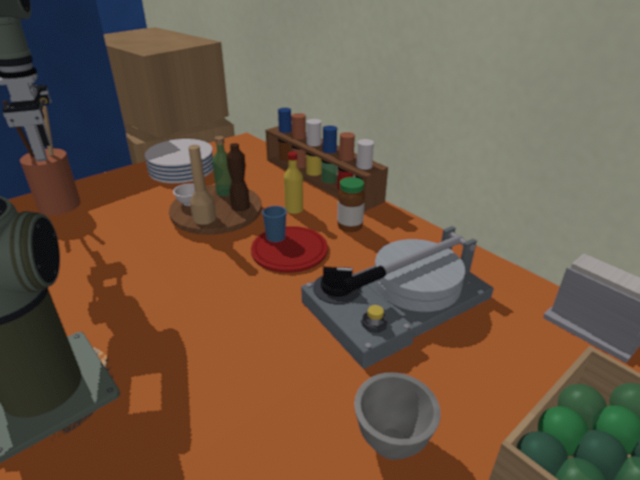

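Top: turntable around (192,238), masher ~(200,257), lid (285,222), cup (264,220), dial (366,235), pin (409,242). I'll zoom in on the two regions next.

```bash
cat > h.py <<'E'
import numpy as np,cv2
def ray(c,u,v):
    d=c["extrinsics"][:3,:3]@np.linalg.solve(c["camera_matrix"],[u,v,1]); return c["extrinsics"][:3,3],d
def onz(c,u,v,z):
    o,d=ray(c,u,v); return o+d*(z-o[2])/d[2]
def proj(c,p):
    E=c["extrinsics"]; q=c["camera_matrix"]@(E[:3,:3].T@(np.array(p)-E[:3,3])); return q[:2]/q[2]
E
python3 - <<'E'
from h import *
c=np.load("top0.npz"); im=c["img"][:,:,::-1]
a=cv2.resize(im[210:280,335:435],None,fx=7,fy=7,interpolation=cv2.INTER_CUBIC)[:, :700]
b=cv2.resize(im[190:290,140:330],None,fx=4,fy=4,interpolation=cv2.INTER_CUBIC)
cv2.imwrite("pics/deck.png",a); cv2.imwrite("pics/tt.png",b)
hsv=cv2.cvtColor(np.ascontiguousarray(im),cv2.COLOR_BGR2HSV)
def blob(lo,hi,box,z,n):
    m=cv2.inRange(hsv,lo,hi); k=np.zeros_like(m); x0,y0,x1,y1=box; k[y0:y1,x0:x1]=m[y0:y1,x0:x1]
    v,u=np.nonzero(k); print(n,len(u),u.mean(),v.mean(),onz(c,u.mean(),v.mean(),z)[:2].round(1)); return k
blob((22,150,120),(35,255,255),(395,230,425,255),80,"pin")
k=blob((0,200,60),(6,255,255),(245,185,325,260),12,"lid")
ct=max(cv2.findContours(k,0,2)[0],key=len); (u,v),r=cv2.minEnclosingCircle(ct); print(u,v,r,onz(c,u,v,12))
blob((95,60,30),(125,255,255),(250,200,280,235),60,"cup")
E
```

```text
pin 85 408.3764705882353 241.6235294117647 [ 512.5 -285.6]
lid 2777 288.09290601368383 222.6038890889449 [579.1  51.4]
285.0023193359375 222.04550170898438 32.269718170166016 [580.84109974  60.38154947  12.        ]
cup 127 266.7007874015748 220.1496062992126 [580.1 109.7]
```

View pics/deck.png

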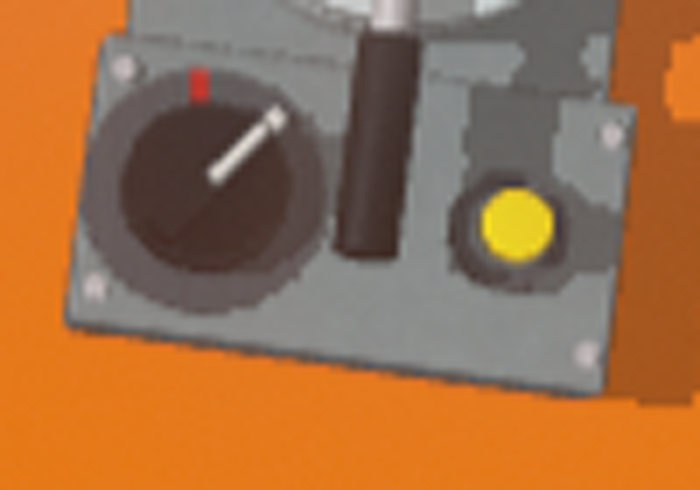

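View pics/tt.png

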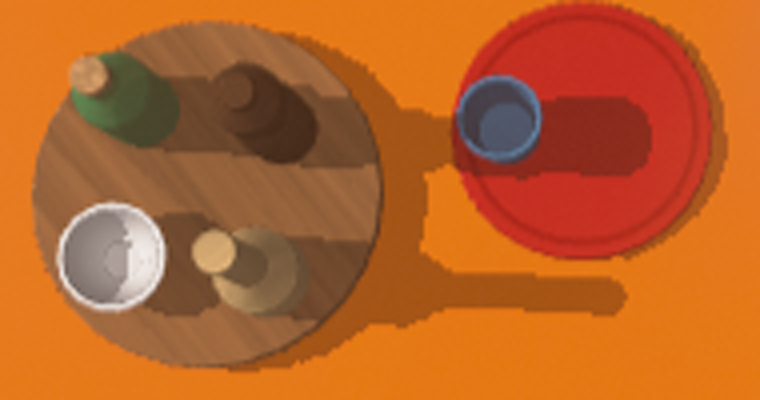

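```bash
python3 - <<'E'
from h import *
c=np.load("top0.npz")
D=lambda x,y,z:onz(c,(x+.5)/7-.5+335,(y+.5)/7-.5+210,z)
T=lambda x,y,z:onz(c,(x+.5)/4-.5+140,(y+.5)/4-.5+190,z)
ax=D(204,190,49);mk=D(199,85,49);tip=D(276,118,55);pin=D(517,225,80)
for n,p in dict(ax=ax,mk=mk,tip=tip,pin=pin,lev=D(366,258,116),mtop=T(214,252,230),mhead=T(261,272,80),cup=T(499,118,75),tt=T(207,194,30),mill=T(238,90,210),cruet=T(89,74,195),dish=T(112,256,70)).items(): print(n,p.round(1))
a=lambda p,q:np.degrees(np.arctan2(*(p-q)[1::-1]))
print(a(mk,ax),a(tip,ax),"press y dir",a(ax,pin), np.linalg.norm(ax-pin))
# bar top ends
E
```

```text
ax [ 531.2 -164.    49. ]
mk [ 574.2 -162.9   49. ]
tip [ 559.5 -193.3   55. ]
pin [ 512.3 -285.7   80. ]
lev [ 496.3 -221.   116. ]
mtop [475.3 282.2 230. ]
mhead [474.6 278.9  80. ]
cup [581.  115.1  75. ]
tt [535.  326.9  30. ]
mill [581.6 272.2 210. ]
cruet [595.5 371.8 195. ]
dish [487.8 384.1  70. ]
1.463915447905902 -46.00275731487699 press y dir 81.14736124847965 126.98363922132336
```

Call:
{"op": "send_rows", "data": {
  "moves": [
    [-0.0278, -0.0269, 0, 0, 0, 0, 0.04],
    [-0.0278, -0.0269, 0, 0, 0, 0, 0.04],
    [-0.0278, -0.0269, 0, 0, 0, 0, 0.04],
    [-0.0278, -0.0269, 0, 0, 0, 0, 0.04],
    [-0.0278, -0.0269, 0, 0, 0, 0, 0.04],
    [-0.0278, -0.0269, 0, 0, 0, 0, 0.04],
    [-0.0278, -0.0269, 0, 0, 0, 0, 0.04],
    [-0.0278, -0.0269, 0, 0, 0, 0, 0.04],
    [-0.0278, -0.0269, 0, 0, 0, 0, 0.04],
    [-0.0278, -0.0269, 0, 0, 0, 0, 0.04]
  ]
}}

```text
clock: 0.93
eef_pos: [369.1, 184.5, 205.2]
ee_rot: [[-0.934, 0.357, -0.0], [0.357, 0.934, 0.0], [0.0, -0.0, -1.0]]
contact_force: [1.1, 1.0, 0.1]
grip_width: 40.2
grip_force: 0.0
```

Call:
{"op": "send_rows", "data": {
  "moves": [
    [-0.0278, -0.0269, 0, 0, 0, 0, 0.04],
    [-0.0278, -0.0269, 0, 0, 0, 0, 0.04],
    [-0.0278, -0.0269, 0, 0, 0, 0, 0.04],
    [-0.0278, -0.0269, 0, 0, 0, 0, 0.04],
    [-0.0278, -0.0269, 0, 0, 0, 0, 0.04],
    [-0.0278, -0.0269, 0, 0, 0, 0, 0.04],
    [-0.0278, -0.0269, 0, 0, 0, 0, 0.04],
    [-0.0278, -0.0269, 0, 0, 0, 0, 0.04],
    [-0.0278, -0.0269, 0, 0, 0, 0, 0.04],
    [-0.0278, -0.0269, 0, 0, 0, 0, 0.04]
  ]
}}

```text
clock: 1.77
eef_pos: [532.5, -166.1, 204.8]
ee_rot: [[-0.934, 0.358, -0.001], [0.358, 0.934, 0.001], [0.001, 0.0, -1.0]]
contact_force: [0.9, 0.6, -0.0]
grip_width: 39.9
grip_force: 0.0
```

Call:
{"op": "send_rows", "data": {
  "moves": [
    [0, 0, 0, 0, 0, 0.11, 0.04],
    [0, 0, 0, 0, 0, 0.11, 0.04],
    [0, 0, 0, 0, 0, 0.11, 0.04],
    [0, 0, 0, 0, 0, 0.106, 0.04],
    [0, 0, 0, 0, 0, 0, 0.04],
    [0, 0, 0, 0, 0, 0, 0.04]
  ]
}}

```text
clock: 2.27
eef_pos: [532.1, -164.2, 204.9]
ee_rot: [[-0.697, 0.717, -0.001], [0.717, 0.697, 0.0], [0.001, -0.0, -1.0]]
contact_force: [-0.3, 0.7, 0.0]
grip_width: 40.2
grip_force: 0.0
```

```bash
python3 - <<'E'
from cell import *
from h import *
c=read_camera("wrist"); np.savez("w1.npz",**c); cv2.imwrite("pics/w1.png",c["img"][:,:,::-1])
o=get_obs(); print(o["eef_pos"],o["ee_rot"].round(4),o["clock"])
for p in [(531.2,-164,95),(531.2,-164,49),(574.2,-162.9,49),(559.5,-193.3,55),(512.3,-285.7,80)]: print(p,proj(c,p).round())
E
```

```text
[ 532.20865335 -164.17790293  205.08135065] [[-6.973e-01  7.168e-01 -7.000e-04]
 [ 7.168e-01  6.973e-01  3.000e-04]
 [ 7.000e-04 -3.000e-04 -1.000e+00]] 2.3167
(531.2, -164, 95) [326. 232.]
(531.2, -164, 49) [325. 218.]
(574.2, -162.9, 49) [358. 248.]
(559.5, -193.3, 55) [325. 261.]
(512.3, -285.7, 80) [219. 304.]
```

View pics/w1.png

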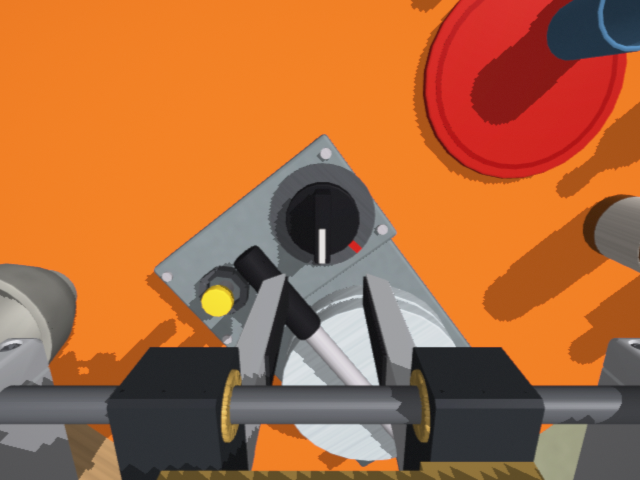

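Wrist view: index plate centre (323,216), pointer tip (322,260), red mark (356,246), pin cap (217,300). These agree with my estimates to about 3 px.

```bash
python3 - <<'E'
from h import *
c=np.load("w1.npz"); hsv=cv2.cvtColor(c["img"],cv2.COLOR_RGB2HSV)
def blob(lo,hi,b):
    m=cv2.inRange(hsv[b[1]:b[3],b[0]:b[2]],lo,hi);v,u=np.nonzero(m);print(len(u),u.mean()+b[0],v.mean()+b[1],'max v',v.max()+b[1]);return u.mean()+b[0],v.mean()+b[1]
r=blob((0,150,100),(8,255,255),(340,230,372,262)); w=blob((0,0,190),(180,60,255),(310,225,335,268)); y=blob((22,150,120),(35,255,255),(195,280,240,322))
ax=onz(c,323,215.5,49);mk=onz(c,*r,49);wp=onz(c,*w,80);pin=onz(c,*y,80);tip=onz(c,322,261,55)
print(ax,mk,tip,pin)
a=lambda p,q:np.degrees(np.arctan2(*(p-q)[1::-1]))
print(a(mk,ax),a(tip,ax),np.linalg.norm((mk-ax)[:2]),np.linalg.norm((tip-ax)[:2]),a(ax,pin))
E
```

```text
86 354.51162790697674 246.27906976744185 max v 252
165 322.0 246.0 max v 262
782 217.17902813299233 300.40664961636827 max v 315
[ 527.55117741 -163.58726494   49.        ] [ 570.9331683  -164.25396621   49.        ] [ 557.36293897 -195.61727388   55.        ] [ 508.55751112 -284.13836313   80.        ]
-0.8804612537009355 -47.05430317796047 43.3871135752488 43.75685775183657 81.04625599848585
```

Call:
{"op": "send_rows", "data": {
  "moves": [
    [0.002, -0.002, 0.034, 0, 0, 0, 0.04],
    [0, 0, 0.034, 0, 0, 0, 0.04],
    [0, 0, 0.034, 0, 0, 0, 0.04],
    [0, 0, 0.02, 0, 0, 0, 0.04],
    [0, 0, 0.012, 0, 0, 0, 0.04],
    [0, 0, 0, 0, 0, 0, 0.04],
    [0, 0, 0, 0, 0, 0, 0.02],
    [0, 0, 0, 0, 0, 0, 0.005],
    [0, 0, 0, 0, 0, 0, 0.005],
    [0, 0, 0, 0, 0, 0, 0.005]
  ],
  "grip_force": 25
}}

```text
clock: 3.15
eef_pos: [531.0, -165.0, 73.4]
ee_rot: [[-0.696, 0.718, 0.003], [0.718, 0.696, -0.002], [-0.004, 0.001, -1.0]]
contact_force: [-2.9, -3.0, 3.4]
grip_width: 16.6
grip_force: 3.5
```

Call:
{"op": "send_rows", "data": {
  "moves": [
    [0, 0, 0, 0, 0, 0, 0.005],
    [0, 0, 0, 0, 0, -0.091, 0.005],
    [0, 0, 0, 0, 0, -0.091, 0.005],
    [0, 0, 0, 0, 0, -0.091, 0.005],
    [0, 0, 0, 0, 0, -0.091, 0.005],
    [0, 0, 0, 0, 0, -0.091, 0.005],
    [0, 0, 0, 0, 0, -0.091, 0.005],
    [0, 0, 0, 0, 0, -0.091, 0.005],
    [0, 0, 0, 0, 0, -0.091, 0.005],
    [0, 0, 0, 0, 0, -0.091, 0.005]
  ]
}}

```text
clock: 3.98
eef_pos: [530.6, -164.6, 73.4]
ee_rot: [[-1.0, -0.021, 0.002], [-0.021, 1.0, -0.001], [-0.002, -0.001, -1.0]]
contact_force: [-0.7, 0.8, 5.6]
grip_width: 13.8
grip_force: 25.0
```

Call:
{"op": "send_rows", "data": {
  "moves": [
    [0, 0, 0, 0, 0, 0, 0.005],
    [0, 0, 0, 0, 0, 0, 0.005]
  ]
}}

```text
clock: 4.15
eef_pos: [530.6, -164.6, 73.4]
ee_rot: [[-1.0, -0.017, 0.002], [-0.017, 1.0, -0.001], [-0.002, -0.001, -1.0]]
contact_force: [-2.7, 0.1, 5.3]
grip_width: 13.6
grip_force: 25.0
```

```bash
python3 - <<'E'
from cell import *
from h import *
c=read_camera("wrist"); np.savez("w2.npz",**c); cv2.imwrite("pics/w2.png",c["img"][:,:,::-1])
o=get_obs(); print(o["eef_pos"],o["ee_rot"].round(4),o["contact_force"],o["grip_width"])
E
```

```text
[ 530.61912106 -164.56541971   73.36870859] [[-9.999e-01 -1.680e-02  2.300e-03]
 [-1.680e-02  9.999e-01 -8.000e-04]
 [-2.300e-03 -9.000e-04 -1.000e+00]] [-1.89301957  1.40828106  4.48653797] 13.429193712152271
```

View pics/w2.png

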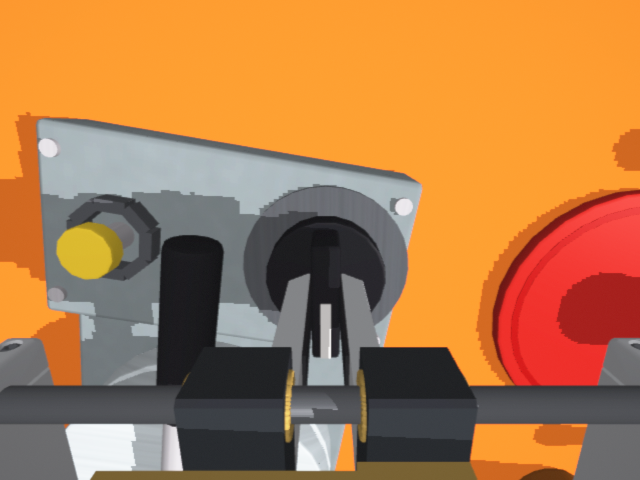

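The gripper holds the dial, but the red mark is hidden behind the fingers. I'll release, rise, and check.

Call:
{"op": "send_rows", "data": {
  "moves": [
    [0, 0, 0, 0, 0, 0, 0.04],
    [0, 0, 0, 0, 0, 0, 0.04],
    [0, 0, 0, 0, 0, 0, 0.04],
    [0, 0, -0.02, 0, 0, 0, 0.04],
    [0, 0, -0.035, 0, 0, 0, 0.04],
    [0, 0, -0.04, 0, 0, 0, 0.04],
    [0, 0, -0.04, 0, 0, 0, 0.04],
    [0, 0, 0, 0, 0, 0, 0.04]
  ]
}}

```text
clock: 4.87
eef_pos: [535.0, -166.8, 216.2]
ee_rot: [[-1.0, -0.017, 0.016], [-0.017, 1.0, -0.007], [-0.015, -0.008, -1.0]]
contact_force: [1.2, -0.7, 0.9]
grip_width: 39.7
grip_force: 0.0
```

```bash
python3 - <<'E'
from cell import *
from h import *
for n in ("wrist","top"):
    c=read_camera(n); im=c["img"]
    np.savez(n[0]+"3.npz",**c)
    p=proj(c,(535,-164,49)).astype(int); s=70 if n=="wrist" else 25
    cr=im[max(p[1]-s,0):p[1]+s,p[0]-s:p[0]+s]
    a=cv2.resize(cr,(400,400),interpolation=cv2.INTER_CUBIC); A=a if n=="wrist" else np.hstack([A,a]); print(n,p-s)
cv2.imwrite("pics/chk.png",A[:,:,::-1]); o=get_obs();print(o["eef_pos"],o["clock"])
E
```

```text
wrist [259 144]
top [338 210]
[ 531.18191703 -164.96604676  208.96715411] 4.9667
```

View pics/chk.png

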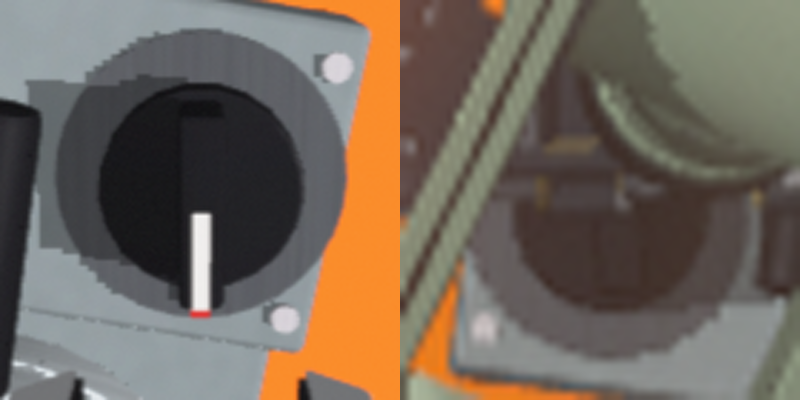

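The pointer sits right on the red mark. Next is the masher, with a wrist look from above it.

Call:
{"op": "send_rows", "data": {
  "moves": [
    [0.004, 0.0372, -0.008, 0, 0, 0, 0.06],
    [0.004, 0.0372, -0.008, 0, 0, 0, 0.06],
    [0.004, 0.0372, -0.008, 0, 0, 0, 0.06],
    [0.004, 0.0372, -0.008, 0, 0, 0, 0.06],
    [0.004, 0.0372, -0.008, 0, 0, 0, 0.06],
    [0.004, 0.0372, -0.008, 0, 0, 0, 0.06],
    [0.004, 0.0372, -0.008, 0, 0, 0, 0.06],
    [0.004, 0.0372, -0.008, 0, 0, 0, 0.06],
    [0.004, 0.0372, -0.008, 0, 0, 0, 0.06],
    [0.004, 0.0372, -0.008, 0, 0, 0, 0.06]
  ]
}}

```text
clock: 5.8
eef_pos: [481.4, 208.5, 284.1]
ee_rot: [[-1.0, -0.017, -0.004], [-0.017, 1.0, -0.001], [0.004, -0.001, -1.0]]
contact_force: [0.3, 0.1, 0.5]
grip_width: 59.9
grip_force: 0.0
```

Call:
{"op": "send_rows", "data": {
  "moves": [
    [0.004, 0.0372, -0.008, 0, 0, 0, 0.06],
    [0.004, 0.0372, -0.008, 0, 0, 0, 0.06],
    [0, 0, 0, 0, 0, 0, 0.06],
    [0, 0, 0, 0, 0, 0, 0.06],
    [0, 0, 0, 0, 0, 0, 0.06]
  ]
}}

```text
clock: 6.22
eef_pos: [473.1, 280.5, 300.1]
ee_rot: [[-1.0, -0.018, -0.004], [-0.018, 1.0, -0.002], [0.004, -0.002, -1.0]]
contact_force: [-0.2, -0.4, -0.1]
grip_width: 60.2
grip_force: 0.0
```

```bash
python3 - <<'E'
from cell import *
from h import *
c=read_camera("wrist"); np.savez("w4.npz",**c); cv2.imwrite("pics/w4.png",c["img"][:,:,::-1])
o=get_obs(); print(o["eef_pos"],o["ee_rot"].round(4),o["clock"])
print(proj(c,(475,281,230)),proj(c,(475,281,85)))
E
```

```text
[473.34726212 279.98364436 300.39276827] [[-0.9999 -0.0163 -0.0033]
 [-0.0163  0.9999 -0.002 ]
 [ 0.0033 -0.0019 -1.    ]] 6.2667
[326.53448249 251.78645526] [326.10869656 208.64340507]
```

View pics/w4.png

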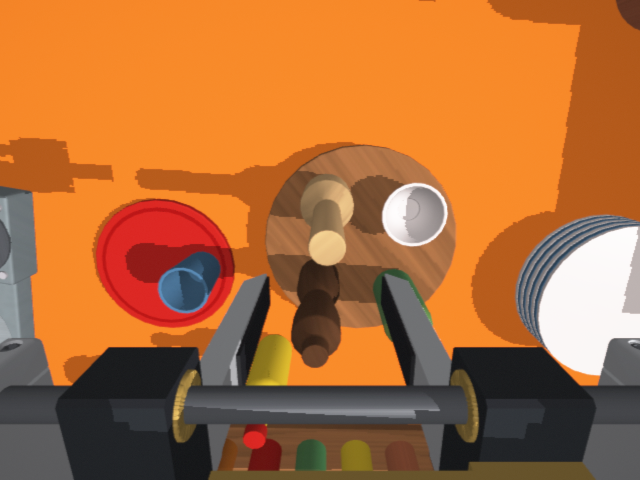

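Masher top at (327,247), head at (327,201). That puts it within 4 mm of the expected position, right under the gripper. Descend and grip.

Call:
{"op": "send_rows", "data": {
  "moves": [
    [0, 0.001, 0.034, 0, 0, 0, 0.06],
    [0, 0, 0.034, 0, 0, 0, 0.06],
    [0, 0, 0.034, 0, 0, 0, 0.06],
    [0, 0, 0.022, 0, 0, 0, 0.06],
    [0, 0, 0.01, 0, 0, 0, 0.06],
    [0, 0, 0, 0, 0, 0, 0.05],
    [0, 0, 0, 0, 0, 0, 0.035],
    [0, 0, 0, 0, 0, 0, 0.015],
    [0, 0, 0, 0, 0, 0, 0.015],
    [0, 0, 0, 0, 0, 0, 0.015]
  ],
  "grip_force": 50
}}

```text
clock: 7.1
eef_pos: [475.3, 282.6, 170.5]
ee_rot: [[-1.0, -0.017, 0.003], [-0.017, 1.0, 0.001], [-0.004, 0.001, -1.0]]
contact_force: [-0.6, 0.1, -0.2]
grip_width: 30.4
grip_force: 0.1
```

Call:
{"op": "send_rows", "data": {
  "moves": [
    [0, 0, 0, 0, 0, 0, 0.015],
    [0, 0, 0, 0, 0, 0, 0.015],
    [0, 0, 0, 0, 0, 0, 0.015],
    [0, 0, -0.005, 0, 0, 0, 0.015],
    [0, 0, -0.01, 0, 0, 0, 0.015],
    [0, 0, -0.02, 0, 0, 0, 0.015],
    [0, 0, -0.03, 0, 0, 0, 0.015],
    [0, 0, -0.03, 0, 0, 0, 0.015],
    [0, 0, -0.03, 0, 0, 0, 0.015],
    [0, 0, 0, 0, 0, 0, 0.015]
  ]
}}

```text
clock: 7.93
eef_pos: [476.9, 283.7, 300.8]
ee_rot: [[-1.0, -0.018, 0.011], [-0.017, 1.0, 0.005], [-0.011, 0.005, -1.0]]
contact_force: [1.5, -0.2, -2.0]
grip_width: 27.5
grip_force: 50.0
```

Call:
{"op": "send_rows", "data": {
  "moves": [
    [-0.0015, -0.012, 0, 0, 0, 0, 0.015],
    [-0.0015, -0.024, 0, 0, 0, 0, 0.015],
    [-0.0015, -0.033, 0, 0, 0, 0, 0.015],
    [-0.0015, -0.033, 0, 0, 0, 0, 0.015],
    [-0.0015, -0.033, 0, 0, 0, 0, 0.015],
    [-0.0015, -0.033, 0, 0, 0, 0, 0.015],
    [-0.0015, -0.033, 0, 0, 0, 0, 0.015],
    [-0.0015, -0.033, 0, 0, 0, 0, 0.015],
    [-0.0015, -0.033, 0, 0, 0, 0, 0.015],
    [-0.0015, -0.033, 0, 0, 0, 0, 0.015]
  ]
}}

```text
clock: 8.77
eef_pos: [491.7, -19.3, 290.1]
ee_rot: [[-1.0, -0.017, -0.006], [-0.017, 1.0, 0.001], [0.006, 0.001, -1.0]]
contact_force: [-0.4, -0.3, -3.3]
grip_width: 27.3
grip_force: 50.0
```

Call:
{"op": "send_rows", "data": {
  "moves": [
    [-0.0015, -0.033, 0, 0, 0, 0, 0.015],
    [-0.0015, -0.033, 0, 0, 0, 0, 0.015],
    [-0.0015, -0.033, 0, 0, 0, 0, 0.015],
    [-0.0015, -0.033, 0, 0, 0, 0, 0.015],
    [-0.0015, -0.033, 0, 0, 0, 0, 0.015],
    [-0.0015, -0.033, 0, 0, 0, 0, 0.015],
    [-0.0015, -0.033, 0, 0, 0, 0, 0.015],
    [-0.0015, -0.024, 0, 0, 0, 0, 0.015],
    [-0.0015, -0.012, 0, 0, 0, 0, 0.015],
    [0, 0, 0, 0, 0, 0, 0.015]
  ]
}}

```text
clock: 9.6
eef_pos: [510.5, -286.2, 290.2]
ee_rot: [[-1.0, -0.014, -0.005], [-0.014, 1.0, 0.003], [0.005, 0.003, -1.0]]
contact_force: [0.2, -0.1, -3.3]
grip_width: 27.4
grip_force: 50.0
```

Call:
{"op": "send_rows", "data": {
  "moves": [
    [0, 0, 0, 0, 0, 0, 0.015],
    [0, 0, 0, 0, 0, 0, 0.015],
    [0, 0, 0, 0, 0, 0, 0.015]
  ]
}}

```text
clock: 9.85
eef_pos: [512.1, -282.4, 293.1]
ee_rot: [[-1.0, -0.019, -0.001], [-0.019, 1.0, 0.001], [0.001, 0.001, -1.0]]
contact_force: [-0.2, 1.3, -3.4]
grip_width: 27.1
grip_force: 50.0
```

```bash
python3 - <<'E'
from cell import *
from h import *
c=read_camera("wrist"); s=read_camera("side")
o=get_obs(); print(o["eef_pos"],o["ee_rot"].round(3).tolist(),o["clock"],o["contact_force"])
p=proj(s,(510,-285,130)).astype(int); print("side crop",p-100,proj(s,(510,-285,82)))
a=s["img"][p[1]-100:p[1]+100,p[0]-100:p[0]+100]; np.savez("s5.npz",**s); np.savez("w5.npz",**c)
print("wrist pin",proj(c,(510,-285,82)))
cv2.imwrite("pics/m5.png",np.hstack([cv2.resize(a,(400,400),interpolation=cv2.INTER_CUBIC),cv2.resize(c["img"],(400,300)).__class__((400,400,3),np.uint8)*0+cv2.copyMakeBorder(cv2.resize(c["img"],(400,300)),0,100,0,0,0)])[:,:,::-1])
E
```

```text
[ 512.34962441 -282.76755421  293.62760455] [[-1.0, -0.019, 0.0], [-0.019, 1.0, 0.0], [-0.0, 0.0, -1.0]] 9.95 [-0.06701654 -0.00448181 -3.98481665]
side crop [276 187] [374.18451607 307.83127243]
wrist pin [322.78408048 205.26440012]
```

View pics/m5.png

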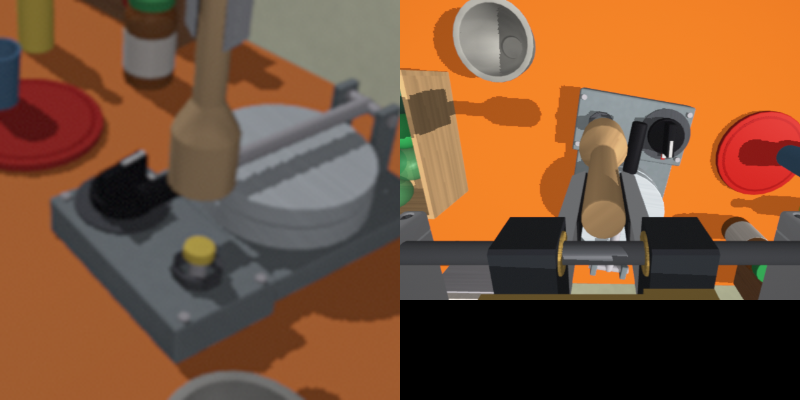

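The masher hangs upright, directly above the pin (pin at side-crop (199,245), head base at (203,188)). Lower it.

Call:
{"op": "send_rows", "data": {
  "moves": [
    [0.001, -0.001, 0.02, 0, 0, 0, 0.015],
    [0, 0, 0.02, 0, 0, 0, 0.015],
    [0, 0, 0.015, 0, 0, 0, 0.015],
    [0, 0, 0.01, 0, 0, 0, 0.015],
    [0, 0, 0.005, 0, 0, 0, 0.015],
    [0, 0, 0.005, 0, 0, 0, 0.015],
    [0, 0, 0.004, 0, 0, 0, 0.015],
    [0, 0, 0.004, 0, 0, 0, 0.015]
  ],
  "grip_force": 60
}}

```text
clock: 10.62
eef_pos: [511.4, -284.6, 213.5]
ee_rot: [[-1.0, -0.018, 0.001], [-0.018, 1.0, 0.0], [-0.001, 0.0, -1.0]]
contact_force: [-4.3, 4.2, 7.8]
grip_width: 27.3
grip_force: 60.0
```

Call:
{"op": "send_rows", "data": {
  "moves": [
    [0, 0, 0.003, 0, 0, 0, 0.015],
    [0, 0, 0.003, 0, 0, 0, 0.015],
    [0, 0, 0.003, 0, 0, 0, 0.015],
    [0, 0, 0, 0, 0, 0, 0.015]
  ]
}}

```text
clock: 10.95
eef_pos: [511.5, -284.8, 204.4]
ee_rot: [[-1.0, -0.018, 0.001], [-0.018, 1.0, -0.0], [-0.001, -0.0, -1.0]]
contact_force: [-2.1, 1.9, 3.7]
grip_width: 27.2
grip_force: 60.0
```

Call:
{"op": "send_rows", "data": {
  "moves": [
    [0, 0, 0.003, 0, 0, 0, 0.015],
    [0, 0, 0.003, 0, 0, 0, 0.015],
    [0, 0, 0.002, 0, 0, 0, 0.015],
    [0, 0, 0, 0, 0, 0, 0.015]
  ]
}}

```text
clock: 11.28
eef_pos: [512.1, -285.1, 199.8]
ee_rot: [[-1.0, -0.018, 0.003], [-0.018, 1.0, -0.001], [-0.003, -0.001, -1.0]]
contact_force: [-5.2, 5.0, 17.3]
grip_width: 26.9
grip_force: 60.0
```

Call:
{"op": "send_rows", "data": {
  "moves": [
    [0, 0, 0.003, 0, 0, 0, 0.015],
    [0, 0, 0.002, 0, 0, 0, 0.015],
    [0, 0, 0, 0, 0, 0, 0.015]
  ]
}}

```text
clock: 11.53
eef_pos: [514.0, -285.5, 199.4]
ee_rot: [[-1.0, -0.018, 0.008], [-0.018, 1.0, -0.003], [-0.008, -0.003, -1.0]]
contact_force: [-8.0, 8.0, 30.7]
grip_width: 27.3
grip_force: 60.0
```

The force climbs to 31 N with no further travel, at the expected stop height. Lift and check.

Call:
{"op": "send_rows", "data": {
  "moves": [
    [0, 0, -0.008, 0, 0, 0, 0.015],
    [0, 0, -0.015, 0, 0, 0, 0.015],
    [0, 0, -0.03, 0, 0, 0, 0.015],
    [0, 0, -0.03, 0, 0, 0, 0.015],
    [0, 0, -0.02, 0, 0, 0, 0.015],
    [0, 0, 0, 0, 0, 0, 0.015],
    [0, 0, 0, 0, 0, 0, 0.015],
    [0, 0, 0, 0, 0, 0, 0.015]
  ]
}}

```text
clock: 12.2
eef_pos: [510.7, -284.8, 289.9]
ee_rot: [[-1.0, -0.017, -0.002], [-0.017, 1.0, 0.001], [0.002, 0.001, -1.0]]
contact_force: [-0.6, -0.3, -2.8]
grip_width: 27.2
grip_force: 60.0
```

```bash
python3 - <<'E'
from cell import *
from h import *
s=read_camera("side"); c0=np.load("side0.npz"); o=get_obs(); print(o["eef_pos"],o["ee_rot"].round(3).tolist(),o["clock"])
for c in (c0,s):
    h=cv2.cvtColor(c["img"],cv2.COLOR_RGB2HSV)[295:330,355:395]; v,u=np.nonzero(cv2.inRange(h,(20,130,90),(36,255,255))); print(len(u),u.mean()+355,v.mean()+295)
for z in (82,80,60): print(z,proj(s,(511,-285,z)))
a=cv2.resize(s["img"][187:387,256:456],(400,400),interpolation=cv2.INTER_CUBIC); cv2.imwrite("pics/m6.png",a[:,:,::-1])
E
```

```text
[ 510.2833861 -284.4808335  289.0097539] [[-1.0, -0.017, -0.003], [-0.017, 1.0, 0.002], [0.003, 0.002, -1.0]] 12.25
167 375.20958083832335 312.0419161676647
149 374.8590604026846 318.7986577181208
82 [374.55935122 307.59083204]
80 [374.48404791 308.41160845]
60 [373.74127313 316.50756158]
```

View pics/m6.png

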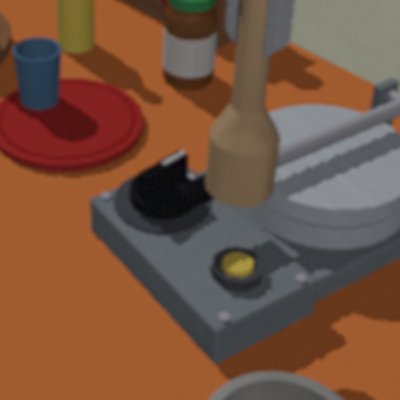

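The cap is now down at the collar (side crop (238,264)), and the dial and masher look fine. Carry the masher to the lid.

Call:
{"op": "send_rows", "data": {
  "moves": [
    [-0.003, 0.0125, 0, 0, 0, 0, 0.015],
    [-0.006, 0.025, 0, 0, 0, 0, 0.015],
    [-0.0075, 0.0315, 0, 0, 0, 0, 0.015],
    [-0.0075, 0.0315, 0, 0, 0, 0, 0.015],
    [-0.0075, 0.0315, 0, 0, 0, 0, 0.015],
    [-0.0075, 0.0315, 0, 0, 0, 0, 0.015],
    [-0.0075, 0.0315, 0, 0, 0, 0, 0.015],
    [-0.0075, 0.0315, 0, 0, 0, 0, 0.015],
    [-0.0075, 0.0315, 0, 0, 0, 0, 0.015],
    [-0.0065, 0.0275, 0, 0, 0, 0, 0.015]
  ]
}}

```text
clock: 13.08
eef_pos: [573.3, 4.8, 289.6]
ee_rot: [[-1.0, -0.018, -0.003], [-0.018, 1.0, 0.002], [0.003, 0.002, -1.0]]
contact_force: [-0.1, -1.4, -2.9]
grip_width: 27.1
grip_force: 60.0
```

Call:
{"op": "send_rows", "data": {
  "moves": [
    [-0.0055, 0.02, 0, 0, 0, 0, 0.015],
    [-0.003, 0.0105, 0, 0, 0, 0, 0.015],
    [0, 0, 0, 0, 0, 0, 0.015],
    [0, 0, 0, 0, 0, 0, 0.015],
    [0, 0, 0, 0, 0, 0, 0.015],
    [0, 0, 0, 0, 0, 0, 0.015]
  ]
}}

```text
clock: 13.58
eef_pos: [582.0, 30.7, 291.2]
ee_rot: [[-1.0, -0.015, -0.001], [-0.015, 1.0, -0.001], [0.001, -0.0, -1.0]]
contact_force: [0.0, -0.5, -3.5]
grip_width: 27.4
grip_force: 60.0
```

```bash
python3 - <<'E'
from cell import *
from h import *
o=get_obs(); print(o["eef_pos"],o["ee_rot"].round(3).tolist(),o["clock"])
s=read_camera("side");c0=np.load("side0.npz")
d=(cv2.absdiff(s["img"],c0["img"]).max(2)>30)
e=o["eef_pos"]; b=e-[0,0,139.5]
h=cv2.cvtColor(s["img"],cv2.COLOR_RGB2HSV)
print("base",proj(s,b),"head top",proj(s,b+[0,0,55]),"handle85",proj(s,b+[0,0,90]))
for z in (5,20,30,40,50,95,105):
    p=proj(s,b+[0,0,z]); r=int(round(p[1])); m=np.nonzero(d[r,int(p[0])-30:int(p[0])+30])[0]+int(p[0])-30; print(z,p.round(1),m.min() if len(m) else 0,m.max() if len(m) else 0)
# cup & lid in side image
for n,lo,hi in (("cup",(100,90,40),(120,255,255)),("lid",(0,200,60),(4,255,255))):
  for q in (c0["img"],s["img"]):
    v,u=np.nonzero(cv2.inRange(cv2.cvtColor(q,cv2.COLOR_RGB2HSV)[195:280,240:335],lo,hi)); print(n,len(u),u.mean()+240,v.mean()+195,u.min()+240,u.max()+240)
E
```

```text
[582.00204803  30.66095307 291.1700386 ] [[-1.0, -0.015, -0.001], [-0.015, 1.0, -0.001], [0.001, -0.0, -1.0]] 13.5833
base [295.96075592 199.13839008] head top [295.42526641 177.10706493] handle85 [295.06809816 162.41230459]
5 [295.9 197.2] 282 307
20 [295.8 191.3] 282 307
30 [295.7 187.3] 281 307
40 [295.6 183.2] 282 307
50 [295.5 179.2] 282 306
95 [295.  160.3] 289 296
105 [294.9 155.9] 288 297
cup 606 274.506600660066 222.78547854785478 264 284
cup 607 274.5222405271829 222.7841845140033 264 284
lid 325 291.32 251.9569230769231 255 325
lid 331 291.02114803625375 251.01208459214502 255 326
```

Call:
{"op": "send_rows", "data": {
  "moves": [
    [0, 0, 0.015, 0, 0, 0, 0.015],
    [0, 0, 0.025, 0, 0, 0, 0.015],
    [0, 0, 0.025, 0, 0, 0, 0.015],
    [0, 0, 0.025, 0, 0, 0, 0.015],
    [0, 0, 0.02, 0, 0, 0, 0.015],
    [0, 0, 0.012, 0, 0, 0, 0.015],
    [0, 0, 0.006, 0, 0, 0, 0.015],
    [0, 0, 0.003, 0, 0, 0, 0.015],
    [0, 0, 0, 0, 0, 0, 0.015]
  ]
}}

```text
clock: 14.38
eef_pos: [582.7, 31.6, 160.8]
ee_rot: [[-1.0, -0.017, 0.001], [-0.017, 1.0, -0.0], [-0.001, -0.0, -1.0]]
contact_force: [0.3, 0.6, -3.3]
grip_width: 27.1
grip_force: 60.0
```

Call:
{"op": "send_rows", "data": {
  "moves": [
    [0, 0, 0.002, 0, 0, 0, 0.015],
    [0, 0, 0.002, 0, 0, 0, 0.015],
    [0, 0, 0.001, 0, 0, 0, 0.015],
    [0, 0, 0, 0, 0, 0, 0.015]
  ]
}}

```text
clock: 14.72
eef_pos: [582.5, 32.1, 155.9]
ee_rot: [[-1.0, -0.017, 0.001], [-0.017, 1.0, -0.0], [-0.001, -0.0, -1.0]]
contact_force: [-0.0, 0.2, -3.7]
grip_width: 27.1
grip_force: 60.0
```

Call:
{"op": "send_rows", "data": {
  "moves": [
    [0, 0, 0.002, 0, 0, 0, 0.015],
    [0, 0, 0.001, 0, 0, 0, 0.015],
    [0, 0, 0.001, 0, 0, 0, 0.015],
    [0, 0, 0, 0, 0, 0, 0.015]
  ]
}}

```text
clock: 15.05
eef_pos: [582.5, 32.1, 152.3]
ee_rot: [[-1.0, -0.017, 0.0], [-0.017, 1.0, -0.0], [-0.0, -0.0, -1.0]]
contact_force: [-2.2, -0.1, 2.7]
grip_width: 27.3
grip_force: 60.0
```

Call:
{"op": "send_rows", "data": {
  "moves": [
    [0, 0, 0, 0, 0, 0, 0.015],
    [0, 0, 0, 0, 0, 0, 0.015],
    [0, 0, 0, 0, 0, 0, 0.025],
    [0, 0, 0, 0, 0, 0, 0.03],
    [0, 0, 0, 0, 0, 0, 0.04],
    [0, 0, 0, 0, 0, 0, 0.06],
    [0, 0, 0, 0, 0, 0, 0.06],
    [0, 0, 0, 0, 0, 0, 0.06],
    [0, 0, -0.01, 0, 0, 0, 0.06],
    [0, 0, -0.03, 0, 0, 0, 0.06]
  ],
  "grip_force": 10
}}

```text
clock: 15.88
eef_pos: [578.4, 32.3, 187.0]
ee_rot: [[-1.0, -0.017, -0.011], [-0.017, 1.0, 0.001], [0.011, 0.001, -1.0]]
contact_force: [-0.1, -0.1, -0.1]
grip_width: 59.8
grip_force: 0.0
```

Call:
{"op": "send_rows", "data": {
  "moves": [
    [0, 0, -0.03, 0, 0, 0, 0.06],
    [0, 0, -0.03, 0, 0, 0, 0.06],
    [0, 0, -0.03, 0, 0, 0, 0.06],
    [0, 0, -0.02, 0, 0, 0, 0.06],
    [0, 0, 0, 0, 0, 0, 0.06],
    [0, 0, 0, 0, 0, 0, 0.06],
    [0, 0, 0, 0, 0, 0, 0.06]
  ]
}}

```text
clock: 16.47
eef_pos: [581.6, 32.1, 300.4]
ee_rot: [[-1.0, -0.017, -0.002], [-0.017, 1.0, 0.0], [0.002, 0.0, -1.0]]
contact_force: [0.4, -0.7, -0.3]
grip_width: 59.7
grip_force: 0.0
```

```bash
python3 - <<'E'
from cell import *
from h import *
o=get_obs(); print(o["eef_pos"],o["contact_force"],o["qvel"].round(2),o["clock"],o["grip_width"])
s=read_camera("side");c0=np.load("side0.npz")
d=(cv2.absdiff(s["img"],c0["img"]).max(2)>30)
for z in (10,30,50,95,120,150,190):
    p=proj(s,(582,32,12+z)); r=int(round(p[1])); a=int(p[0])-25; m=np.nonzero(d[r,a:a+50])[0]+a; print(z,p.round(1),m.min(),m.max())
w=read_camera("wrist")
# masher top in wrist: pale wood blob
print("expected top",proj(w,(582,32,212)))
h=cv2.cvtColor(s["img"],cv2.COLOR_RGB2HSV)[295:330,355:395]; v,u=np.nonzero(cv2.inRange(h,(20,130,90),(36,255,255))); print("pin",len(u),u.mean()+355,v.mean()+295)
v,u=np.nonzero(cv2.inRange(cv2.cvtColor(s["img"],cv2.COLOR_RGB2HSV)[195:280,240:335],(100,90,40),(120,255,255))); print("cup",len(u),u.mean()+240,v.mean()+195)
E
```

```text
[581.60662356  32.1084694  300.36442872] [ 0.41570259 -0.67155999 -0.30302013] [-0.15  1.18  1.59  0.03  0.08  0.08] 16.4667 59.679422921961894
10 [296.8 246.3] 283 307
30 [296.6 239.3] 284 307
50 [296.4 232.3] 282 307
95 [296.  215.9] 289 298Traceback (most recent call last):
  File "<stdin>", line 7, in <module>
    return umr_minimum(a, axis, None, out, keepdims, initial, where)
ValueError: zero-size array to reduction operation minimum which has no identity
```

```bash
python3 - <<'E'
from cell import *
from h import *
s=read_camera("side")
hs=cv2.cvtColor(s["img"],cv2.COLOR_RGB2HSV)
for z in (95,150,190):
    p=proj(s,(582,32,12+z)); r=int(round(p[1])); a=int(p[0])-14
    print(z,p.round(1),s["img"][r,a:a+30:2].sum(1).tolist())
h=hs[295:330,355:395]; v,u=np.nonzero(cv2.inRange(h,(20,130,90),(36,255,255))); print("pin",len(u),u.mean()+355,v.mean()+295)
v,u=np.nonzero(cv2.inRange(hs[195:280,240:335],(100,90,40),(120,255,255))); print("cup",len(u),u.mean()+240,v.mean()+195)
t=read_camera("top"); x=t["img"].astype(int)[222:250,350:383]; v,u=np.nonzero(x.min(2)>150); q=(x[:,:,0]>150)&(x[:,:,1]<70)&(x[:,:,2]<70); v2,u2=np.nonzero(q)
if len(u): print("white",len(u),u.mean()+350,v.mean()+222,v.min()+222,"red",len(u2),(u2.mean()+350,v2.mean()+222) if len(u2) else 0,"dial axis",proj(t,(531,-164,55)),"at mark",proj(t,(573,-164,52)))
print(get_obs()["qvel"].round(2))
E
```

```text
95 [296.  215.9] [182, 156, 245, 281, 248, 257, 260, 257, 241, 200, 177, 182, 179, 181, 181]
150 [295.5 194.9] [291, 288, 252, 249, 243, 262, 273, 268, 258, 223, 212, 262, 292, 291, 289]
190 [295.1 178.8] [290, 279, 262, 258, 263, 297, 309, 299, 264, 220, 214, 155, 133, 125, 134]
pin 144 374.7986111111111 318.9166666666667
cup 584 274.20205479452056 222.4332191780822
white 21 364.3809523809524 227.33333333333334 222 red 0 0 dial axis [363.87837179 236.55250304] at mark [363.47172599 221.96750018]
[-0.    0.05 -0.27  0.01  0.06  0.06]
```

Masher upright, pin down, dial on the mark, cup unmoved. Handing in.

```bash
python3 -c "
from cell import *
print(close_job())"
```

```text
the job is handed in; nothing more can be done
None
```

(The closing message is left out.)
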